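# Load the tipping rasp holder and stand it up

## Robot

A 7-joint arm with a two-finger parallel gripper is mounted at the origin on the work surface. World frame = base frame: x ahead of the robot, y to its left, z up, the work surface at z = 0. Lengths are in m, angles in rad, forces in N, time in s.
With the tool pointing down it reaches from about 0.4 to 0.85 m from the base axis. Payload 10.4 kg.
Tool frame: the origin (TCP) lies at the very end of the fingers, on their centre line; the grasp point (between the pads) lies 19 mm behind it; z points along the fingers, y is the line along which they close (so a half turn about z gives the same grasp; the last joint's range is limited). The gripper opens to 87 mm and grips with 3 to 60 N. Pads are 19 mm wide; open, the fingers measure 117 mm over their backs; the gripper's body (75 mm by 190 mm) begins 51 mm behind the grasp point.
Start: joints at [-1.134, 0.332, -0.065, 1.46, 0.022, 1.35, -0.088], TCP at [0.277, 0.56, 0.223] pointing down, gripper open.
Joint ranges: [-2.6, 2.6], [-0.5, 2.12], [-1.47, 1.34], [0.16, 2.42], [-1.27, 4.41], [0.06, 2.06], [-2.6, 2.6]. Speed limits (rad/s): [2.22, 2.22, 2.79, 2.79, 3.14, 3.14, 3.14].

## Interface

Orientations are given as a unit quaternion [x, y, z, w].
In Python, from bench import status, camera, order gives the robot as it stands.
- The arm moves only by the tool jog_arm, never from a script. Its argument "plan" is a list of rows, each a list of 7 numbers: the turn, a rotation vector about the tool's x, y, z in rad, then the shift along the tool's x, y, z in mm, then the opening, from -1 (shut) to 1 (fully open). A call has 1 to 12 rows; each row is the pose to reach, as a shift and turn from the pose commanded when the call began, along the tool's axes at that moment; what a row does not reach only later rows make up. A row lasts 1/10 s, in which the tool goes at most 50 mm and 8.59 degrees, less where a joint would pass 70% of its speed; a pose out of reach is approached as far as the arm can. A call with a gripper value outside its range is refused whole. The fingers move at their own pace and stop on an object; "squeeze" is the grip in N (left out, the last holds). Time passes only in rows, so rows that repeat a pose let the fingers close. It gives the time, the measured TCP pose, the force, the opening and the grip force at its end, in the units of the state.
- status.read_state(): the state, without advancing time (a new reading comes with each control period).
- camera(name): name is "side" or "top" or "wrist"; returns a dict with "image" (420x560x3 uint8, red, green, blue), "z_map" (420x560 float32, m along the optical axis (not along the pixel's ray), 0 where there is no reading), "fx", "fy", "cx", "cy" (pixels), "world_from_camera" (4x4, takes a point from camera to world coordinates); the wrist camera has in their place "mount" (4x4, takes a point from camera to tool coordinates, whose origin is the TCP and whose axes are the flange's). Camera axes: x right, y down, z forward; pixel columns grow to the right and rows downward; lengths in m; the calibration is good to about 2 mm. A picture is of the moment at which its call begins: read the wrist's pose just before it.
- order.close_job(): hands the job in; it is judged then, once.
The state is a dict: "time": time; "joint_positions": joint angles; "joint_vel": joint speeds; "joint_torque": joint torques, N m; "ee_pos": TCP position; "eef_rot": TCP orientation; "ft_force": force on the tool from outside, world axes, zero at the start; "torque": the same for the moment, N m; "width": finger opening in m; "grip_force": force on a finger pad.
Only numpy, scipy, OpenCV 4.12 (cv2) and the standard library are available. Lean on these libraries where they do the work, as an engineer would, in place of code of your own. Each camera call takes 0.05 s, during which the arm holds its last target. There are 200 camera calls.

## Task

The blue holder cup on the loading rack has been left half tipped: push it down flat by its brass bar, slide both rasps along their lanes tip first well into the cup, then tip the cup all the way up to its stop so that both rasps stand upright in it, fully home. The handles are freshly oiled, so nudge the rasps gently, under 15 N, without pinching them or lifting them out of the lanes by hand. Leave the clay pot, the carved panel and the tape roll where they are.

Things in the scene. Friction and masses are not known exactly. Their poses are not given: they have to be found in the camera images.
- rack: Fixed wooden loading rack, 470 x 116 mm. Origin at table height on its centre line at the lanes' end, 2 mm before the lowered cup's mouth; +x along the lanes to the cup, z up. Two lanes centred at y = +22 and -22 mm, floor 20 mm above the table, 26 mm wide between rails 7 mm high (tops 27 mm above the table), from x = -260 to -4 mm, outer end open. Hinge axis along y at x = 128, z = 16 mm.
- cup (a joint): Angle of the blue hinged cup in rad: 0 = lying flat, mouth towards the lanes; 1.571 = upright at its stop, mouth up. Starts half tipped. The hinge is stiff: it stays where it is left; turning takes about 1 to 7 N at the bar. Hard stops at both ends.
- cup_hinge (a point): Middle of the cup's hinge axis; frame turns with the cup (= rack axes at joint 0). In it, the two side by side wells: mouth at x = -126 mm, bottom at x = -16 (110 mm deep), 34 mm square inside, centred at y = +22 and -22, from z = 0 to 34. Outside 86 mm wide; face under the bar at z = 38. Lying, the wells' floor is 4 mm below the lanes' floor.
- cup_bar (a point): Middle of the cup's brass push bar, 12 mm dia., 86 mm long, parallel to the hinge, on two 8 mm rods at y = +38 and -38 mm, free between. At x = -50, z = +105 mm in the cup_hinge frame: 121 mm above the table, over the cup, when lying; when upright, on the side away from the lanes, 105 mm horizontally from the hinge and 66 mm above the table.
- red_rasp: Round rasp, red handle, lying in either lane, tip towards the cup. 195 mm long, about 70 g: handle 24 mm dia. x 80 mm, steel rod blade 12 mm dia. x 115 mm. Origin on its axis where they meet; +x to the tip (+115 mm; flat butt at -80). In the lane its axis is 32 mm above the table, tip 12-55 mm short of rack x = 0. Oiled: keep robot contact under 15 N (sliding takes under 1 N).
- yellow_rasp: Round rasp, yellow handle, lying in either lane, tip towards the cup. 195 mm long, about 70 g: handle 24 mm dia. x 80 mm, steel rod blade 12 mm dia. x 115 mm. Origin on its axis where they meet; +x to the tip (+115 mm; flat butt at -80). In the lane its axis is 32 mm above the table, tip 12-55 mm short of rack x = 0. Oiled: keep robot contact under 15 N (sliding takes under 1 N).
- red_rasp_tip (a point): Tip of the red rasp's blade.
- yellow_rasp_tip (a point): Tip of the yellow rasp's blade.
- pot: Small terracotta pot, 72 mm wide, 68 mm high; origin under its centre. Bystander.
- panel: Light wooden carved panel 110 x 75 x 24 mm lying flat; origin under its centre. Bystander.
- tape: Red roll of tape lying flat, 60 mm diameter, 18 mm high; origin under its centre. Bystander.
There are look-alikes about, which are no part of the job. There is more than one size of the yellow_rasp; the one meant has the size given above.

How it is judged:
On the way, in this order (a step that is already met when the one before it is completed fails the run):
1. the empty cup is pushed down flat (joint below 0.08 rad) (value of joint cup below 0.08 rad), for 0.2 s.
2. both rasps' tips are at least 60 mm inside the wells of the lying cup (value of joint cup below 0.08 rad and x of red_rasp_tip in the frame of cup_hinge between -0.066 and 0 m and z of red_rasp_tip in the frame of cup_hinge between -0.003 and 0.037 m and y of red_rasp_tip in the frame of cup_hinge between -0.043 and 0.043 m and x of yellow_rasp_tip in the frame of cup_hinge between -0.066 and 0 m and z of yellow_rasp_tip in the frame of cup_hinge between -0.003 and 0.037 m and y of yellow_rasp_tip in the frame of cup_hinge between -0.043 and 0.043 m), for 0.2 s.
3. the cup is tipped up to its stop (joint above 1.48 rad) (value of joint cup above 1.48 rad), for 0.2 s.
At the end, for the whole second after the job is handed in: The cup is upright (joint above 1.48 rad); each rasp stands in a well with its tip within 12 mm of the well's bottom and its axis within 0.32 rad of the cup's, handle end up and at rest; pot, panel and tape are within 30 mm of where they started (value of joint cup above 1.48 rad and x of red_rasp_tip in the frame of cup_hinge between -0.028 and 0 m and z of red_rasp_tip in the frame of cup_hinge between -0.003 and 0.037 m and y of red_rasp_tip in the frame of cup_hinge between -0.043 and 0.043 m and angle between the x axis of each of red_rasp, yellow_rasp and the x axis of cup_hinge, either way round below 0.32 rad and height (world z) of each of red_rasp, yellow_rasp above 0.09 m and linear speed of each of red_rasp, yellow_rasp below 0.03 m/s and angular speed of each of red_rasp, yellow_rasp below 0.3 rad/s and x of yellow_rasp_tip in the frame of cup_hinge between -0.028 and 0 m and z of yellow_rasp_tip in the frame of cup_hinge between -0.003 and 0.037 m and y of yellow_rasp_tip in the frame of cup_hinge between -0.043 and 0.043 m and distance of each of pot, panel, tape from where it was at the start of the episode below 0.03 m); the robot touches nothing.
It fails at once if the robot presses on or squeezes the red rasp with more than 15 N (contact force between any of the fingers, the arm and red_rasp above 15 N).
It fails at once if the robot presses on or squeezes the yellow rasp with more than 15 N (contact force between any of the fingers, the arm and yellow_rasp above 15 N).
It fails at once if the red rasp is lifted out of the lane while its tip is not in the cup (height (world z) of red_rasp above 0.075 m and x of red_rasp_tip in the frame of cup_hinge below -0.1 m).
It fails at once if the yellow rasp is lifted out of the lane while its tip is not in the cup (height (world z) of yellow_rasp above 0.075 m and x of yellow_rasp_tip in the frame of cup_hinge below -0.1 m).
It fails at once if the pot, the panel or the tape is moved by more than 30 mm (distance of any of pot, panel, tape from where it was at the start of the episode above 0.03 m).
It also fails if it takes over 69 s, if anything falls off the work surface, if the arm or the gripper's body presses on something with over 40 N, if the wrist force passes 120 N, or if a joint passes its speed limit or range.

## Working session

There is one attempt and no reset: what is moved stays moved. The work goes in short steps, Python scripts to look and compute and a tool call to move; the robot and the scene stay as the last step left them, time stands still between calls to the robot, and variables do not carry over. Pictures are saved under pics/ and viewed, at most 10 in all, crops included, and the job is handed in when it is done.

Besides the shell and the picture viewer there is one more tool, called after ">>>" as name([rows], argument=value, ...), one row to a line, values as JSON. jog_arm: Moves the arm, as the interface text tells. Its arguments: {"type":"object","properties":{"plan":{"type":"array"},"squeeze":{"type":"number"}},"required":["plan"]}

```bash
mkdir -p pics; python3 - <<'E'
from bench import status,camera
import cv2,numpy as np
s=status.read_state();print(s)
for n in("top","side"):
    c=camera(n);cv2.imwrite(f"pics/{n}0.png",c["image"][:,:,::-1]);np.savez(f"{n}0.npz",**c)
    print(n,c["fx"],c["cx"],c["cy"],np.round(c["world_from_camera"],3).tolist())
E
```

```text
{'time': 0.0, 'joint_positions': array([-1.13358182,  0.33287973, -0.06472401,  1.46092955,  0.02160168,
        1.34992591, -0.08854496]), 'joint_vel': array([ 3.84164807e-04,  2.77925908e-03,  8.78129873e-04, -2.09911184e-04,
       -3.97959526e-05, -5.92118800e-04, -5.91763650e-04]), 'joint_torque': array([-6.36541099e-04, -6.23258829e+01,  2.39835971e-02, -3.89886153e+01,
       -6.14388823e-02,  4.00896370e-02,  1.93971769e-04]), 'ee_pos': array([0.27718277, 0.55973545, 0.22175473]), 'eef_rot': array([ 2.27887718e-01,  9.73687149e-01, -7.10729800e-04, -1.34706134e-04]), 'ft_force': array([0.06584971, 0.41535162, 0.33616878]), 'torque': array([-0.01006321, -0.00466354, -0.02347757]), 'grip_force': 0.0, 'width': 0.08720603822671105}
top 449.81263864298694 276.2768261389572 208.35723859321203 [[-0.028, -0.997, 0.066, 0.376], [-0.999, 0.029, 0.016, -0.084], [-0.018, -0.066, -0.998, 1.305], [0.0, 0.0, 0.0, 1.0]]
side 471.2770851687853 280.20960558941346 202.3045322182497 [[0.828, -0.366, 0.425, 0.036], [-0.561, -0.541, 0.627, -0.718], [0.0, -0.757, -0.653, 0.757], [0.0, 0.0, 0.0, 1.0]]
```

View pics/top0.png

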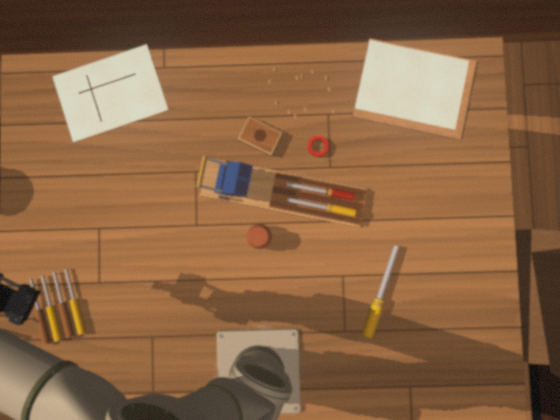

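View pics/side0.png

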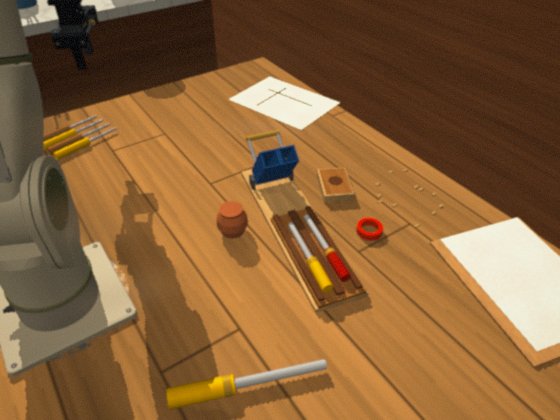

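The top view shows the rack running from about (368,207) at its outer end to (200,178) at the cup. The blue cup is at (233,178) and its bar at (204,172). The red rasp is at (340,195) and the yellow rasp at (345,211), both in lanes.

Look-alikes for the yellow rasp are the large one at (375,315) and the small ones at (50–80,320). For red there is the tape at (318,147) and the pot at (259,237). I choose the two in the lanes and will check their sizes.

```bash
cat > h.py <<'E'
import numpy as np,cv2
def load(f): return dict(np.load(f))
def ray(c,u,v):
    d=np.stack([(np.asarray(u)-c["cx"])/c["fx"],(np.asarray(v)-c["cy"])/c["fy"],np.ones(np.shape(u))],-1)
    T=c["world_from_camera"];return T[:3,3],d@T[:3,:3].T
def plane(c,u,v,z):
    o,d=ray(c,u,v);return o+d*((z-o[2])/d[...,2])[...,None]
def cloud(c):
    v,u=np.mgrid[:420,:560];o,d=ray(c,u,v);return o+d*c["z_map"][...,None]
def tri(c1,p1,c2,p2):
    A=[];b=[]
    for c,p in((c1,p1),(c2,p2)):
        o,d=ray(c,*p);d=d/np.linalg.norm(d);P=np.eye(3)-np.outer(d,d);A.append(P);b.append(P@o)
    x=np.linalg.lstsq(np.vstack(A),np.hstack(b),rcond=None)[0]
    o,d=ray(c1,*p1);d/=np.linalg.norm(d);return x,2*np.linalg.norm((np.eye(3)-np.outer(d,d))@(x-o))
def mask(c,n,box):
    h=cv2.cvtColor(c["image"],cv2.COLOR_RGB2HSV);H,S,V=[h[...,i].astype(int) for i in range(3)]
    m={"red":((H<4)|(H>174))&(S>200)&(V>100),"yel":(H>20)&(H<32)&(S>200)&(V>150),"blue":(H>100)&(H<130)&(S>130)&(V>50),"steel":(S<75)&(V>110)}[n]
    k=np.zeros_like(m);x0,y0,x1,y1=box;k[y0:y1,x0:x1]=1;return m&k
E
python3 - <<'E'
from h import *
t,s=load("top0.npz"),load("side0.npz")
bt=(275,175,372,225);bs=(270,200,365,305)
for n in("red","yel"):
    ps=[]
    for c,b in((t,bt),(s,bs)):
        v,u=np.nonzero(mask(c,n,b));r=cv2.minAreaRect(np.float32(np.c_[u,v]));ps.append((u.mean(),v.mean()));print(n,len(u),r)
    x,g=tri(t,ps[0],s,ps[1]);print(" tri",x.round(4),"gap",g.round(4))
C=cloud(t)
for n in("steel",):
    m=mask(t,n,bt);k,l,st,ce=cv2.connectedComponentsWithStats(m.astype(np.uint8))
    for i in range(1,k):
        if st[i,4]>15:
            v,u=np.nonzero(l==i);P=plane(t,u,v,.032);print(n,st[i],P.min(0).round(3),P.max(0).round(3))
# rack outline from depth
m=(C[...,2]>.009)&(C[...,2]<.06);k=np.zeros_like(m);k[150:228,192:375]=1;m&=k
k,l,st,ce=cv2.connectedComponentsWithStats(m.astype(np.uint8));
for i in range(1,k):
    if st[i,4]>300:
        P=C[l==i];r=cv2.minAreaRect(np.float32(P[:,:2]*1000));print("rack",st[i],r,cv2.boxPoints(r).round(0).tolist())
        cv2.imwrite("pics/m.png",((l==i)*255).astype(np.uint8))
for n,c,b in(("blue",t,(195,140,285,215)),):
    P=C[mask(c,n,b)];print(n,len(P),P.min(0),P.max(0))
y0=[150,195];a=t["image"][145:220,190:380,::-1];b=s["image"][125:310,225:375,::-1]
a=cv2.resize(a,None,fx=4,fy=4);b=cv2.resize(b,None,fx=1.6,fy=1.6)
o=np.zeros((600,800,3),np.uint8);o[:300,:760]=a;o[302:302+296,:240]=b[:296];cv2.imwrite("pics/crop.png",o)
E
```

```text
red 8 ((341.1980895996094, 194.5565948486328), (9.47787857055664, 2.6098501682281494), 15.945395469665527)
red 218 ((345.74029541015625, 246.20986938476562), (25.21888542175293, 63.654205322265625), 20.095232009887695)
 tri [ 0.4972 -0.2515  0.0405] gap 0.0078
yel 61 ((342.94342041015625, 211.1981201171875), (20.878803253173828, 3.7087347507476807), 15.945395469665527)
yel 369 ((325.25860595703125, 269.3965148925781), (33.98224639892578, 27.66860580444336), 68.19859313964844)
 tri [ 0.4478 -0.2485  0.0389] gap 0.0001
steel [287 183  39  10 159] [ 0.502 -0.203  0.032] [ 0.531 -0.096  0.032]
steel [287 198  40  11 163] [ 0.457 -0.205  0.032] [ 0.488 -0.095  0.032]
rack [203 160  20  29 359] ((563.452880859375, 115.26768493652344), (59.178531646728516, 76.44461822509766), 75.40154266357422) [[519.0, 96.0], [593.0, 77.0], [608.0, 134.0], [534.0, 154.0]]
rack [ 200  166  167   61 4733] ((509.7659912109375, -83.98991394042969), (469.6680603027344, 116.99349212646484), 77.14137268066406) [[400.0, -300.0], [515.0, -326.0], [619.0, 132.0], [505.0, 158.0]]Traceback (most recent call last):
  File "<stdin>", line 23, in <module>
    return umr_minimum(a, axis, None, out, keepdims, initial, where)
ValueError: zero-size array to reduction operation minimum which has no identity
```

```bash
cat >> h.py <<'E'
ex=np.array([np.cos(np.radians(77.14)),np.sin(np.radians(77.14)),0]);ey=np.array([-ex[1],ex[0],0]);ez=np.array([0,0,1.])
O=np.array([.5098,-.0840,0])+.025*ex
def rk(P): d=np.asarray(P)-O; return np.stack([d@ex,d@ey,d@ez],-1)
E
python3 - <<'E'
from h import *
t,s=load("top0.npz"),load("side0.npz")
for nm,c in(("top",t),("side",s)):
    R=rk(cloud(c));ok=(abs(R[...,1])<.06)&(R[...,0]>0)&(R[...,0]<.26)&(R[...,2]>.09)
    P=R[ok];print(nm,len(P))
    for a in np.arange(.0,.24,.02):
        q=P[(P[:,0]>=a)&(P[:,0]<a+.02)]
        if len(q)>3: print(" ",a.round(2),len(q),"z",np.percentile(q[:,2],[10,50,90]).round(3),"y",q[:,1].min().round(3),q[:,1].max().round(3))
    # rasps
    for ysg,n in((1,"lane+"),(-1,"lane-")):
        q=R[(abs(R[...,1]-.022*ysg)<.005)&(R[...,0]>-.265)&(R[...,0]<0)]
        for a in np.arange(-.26,0,.02):
            w=q[(q[:,0]>=a)&(q[:,0]<a+.02)]; print(n,a.round(2),w[:,2].max().round(3) if len(w) else None,end="; ")
        print()
a=t["image"][145:220,190:380,::-1];b=s["image"][125:310,225:375,::-1]
a=cv2.resize(a,None,fx=4,fy=4);b=cv2.resize(b,None,fx=1.6,fy=1.6)
o=np.zeros((600,800,3),np.uint8);o[:300,:760]=a;o[302:598,:240]=b[:296];cv2.imwrite("pics/crop.png",o)
E
```

```text
top 933
  0.06 177 z [0.104 0.117 0.125] y -0.042 0.043
  0.08 186 z [0.094 0.132 0.142] y -0.042 0.044
  0.1 200 z [0.112 0.123 0.136] y -0.042 0.044
  0.12 130 z [0.093 0.1   0.108] y -0.043 0.044
  0.14 21 z [0.09  0.092 0.096] y -0.04 0.042
  0.16 47 z [0.095 0.103 0.108] y -0.041 0.042
  0.18 156 z [0.113 0.121 0.124] y -0.043 0.044
  0.2 16 z [0.118 0.119 0.123] y -0.035 0.033
lane+ -0.26 0.025; lane+ -0.24 0.047; lane+ -0.22 0.048; lane+ -0.2 0.049; lane+ -0.18 0.047; lane+ -0.16 0.046; lane+ -0.14 0.041; lane+ -0.12 0.041; lane+ -0.1 0.044; lane+ -0.08 0.042; lane+ -0.06 0.042; lane+ -0.04 0.023; lane+ -0.02 0.024; 
lane- -0.26 0.024; lane- -0.24 0.046; lane- -0.22 0.047; lane- -0.2 0.048; lane- -0.18 0.05; lane- -0.16 0.052; lane- -0.14 0.04; lane- -0.12 0.042; lane- -0.1 0.041; lane- -0.08 0.041; lane- -0.06 0.042; lane- -0.04 0.04; lane- -0.02 0.026; 
side 1047
  0.06 279 z [0.099 0.117 0.127] y -0.043 0.044
  0.08 294 z [0.099 0.133 0.142] y -0.043 0.044
  0.1 173 z [0.098 0.112 0.126] y -0.041 0.044
  0.12 33 z [0.09  0.094 0.1  ] y -0.039 0.043
  0.14 20 z [0.091 0.095 0.099] y -0.036 0.042
  0.16 58 z [0.099 0.104 0.11 ] y -0.041 0.042
  0.18 187 z [0.114 0.121 0.124] y -0.042 0.043
lane+ -0.26 0.043; lane+ -0.24 0.047; lane+ -0.22 0.047; lane+ -0.2 0.047; lane+ -0.18 0.048; lane+ -0.16 0.041; lane+ -0.14 0.041; lane+ -0.12 0.041; lane+ -0.1 0.042; lane+ -0.08 0.041; lane+ -0.06 0.04; lane+ -0.04 0.023; lane+ -0.02 0.024; 
lane- -0.26 0.024; lane- -0.24 0.047; lane- -0.22 0.047; lane- -0.2 0.047; lane- -0.18 0.049; lane- -0.16 0.046; lane- -0.14 0.042; lane- -0.12 0.042; lane- -0.1 0.041; lane- -0.08 0.04; lane- -0.06 0.041; lane- -0.04 0.039; lane- -0.02 0.024;
```

View pics/crop.png

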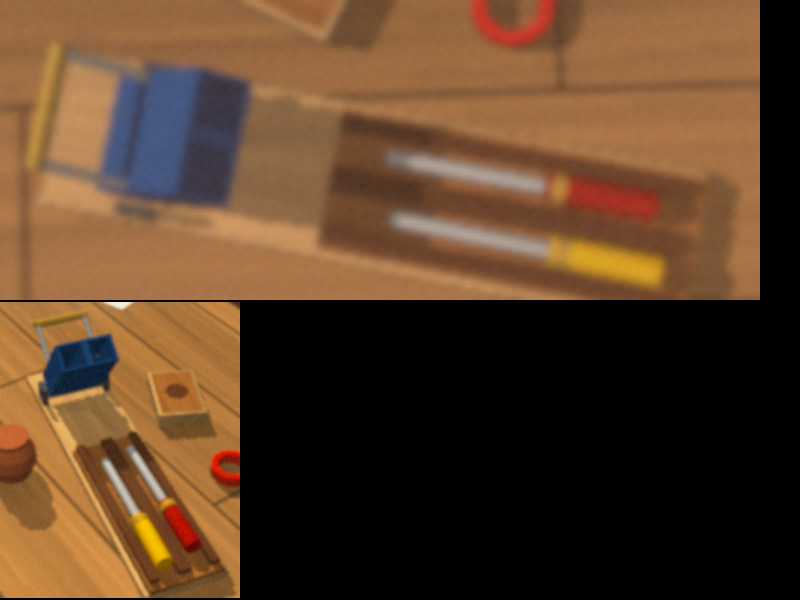

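The crop shows both lane rasps at the expected size: a blade of about 115 mm plus a handle of about 80 mm. The red rasp is in the y = -22 lane and the yellow in +22. The cup's bar sits at rack x ≈ 193 mm, z ≈ 117 mm, so the cup angle is about 1.0 rad. Next I move behind the bar.

>>> jog_arm([
  [0, 0, 1.335, -432, -211, 0, -1],
  [0, 0, 1.335, -432, -211, 0, -1],
  [0, 0, 1.335, -432, -211, 0, -1],
  [0, 0, 1.335, -432, -211, 0, -1],
  [0, 0, 1.335, -432, -211, 0, -1],
  [0, 0, 1.335, -432, -211, 0, -1],
  [0, 0, 1.335, -432, -211, 0, -1],
  [0, 0, 1.335, -432, -211, 0, -1],
  [0, 0, 1.335, -432, -211, 0, -1],
  [0, 0, 1.335, -432, -211, 0, -1],
  [0, 0, 1.335, -432, -211, 0, -1],
  [0, 0, 1.335, -432, -211, 0, -1],
])

```text
time: 1.3
ee_pos: [0.5707, 0.179, 0.2221]
eef_rot: [0.782, 0.623, -0.0, -0.0]
ft_force: [0.0, 1.5, 0.7]
width: 0.0029
grip_force: 0.0
```

>>> jog_arm([
  [0, 0, 0, 0, 0, 45, -1],
  [0, 0, 0, 0, 0, 90, -1],
  [0, 0, 0, 0, 0, 127, -1],
  [0, 0, 0, -15, 0, 127, -1],
  [0, 0, 0, -30, 0, 127, -1],
  [0, 0, 0, -45, 0, 127, -1],
  [0, 0, 0, -60, 0, 127, -1],
  [0, 0, 0, -75, 0, 127, -1],
  [0, 0, 0, -90, 0, 127, -1],
  [0, 0, 0, -105, 0, 127, -1],
  [0, 0, 0, -120, 0, 127, -1],
  [0, 0, 0, -130, 0, 127, -1],
])

```text
time: 2.5
ee_pos: [0.5412, 0.0507, 0.0952]
eef_rot: [0.782, 0.623, -0.001, -0.0]
ft_force: [0.7, 2.3, -0.3]
width: 0.0005
grip_force: 1.1
```

>>> jog_arm([
  [0, 0, 0, -6, 0, 0, -1],
  [0, 0, 0, -12, 0, 0, -1],
  [0, 0, 0, -17, 0, 0, -1],
  [0, 0, 0, -20, 0, 0, -1],
  [0, 0, 0, -23, 0, 0, -1],
  [0, 0, 0, -25, 0, 0, -1],
  [0, 0, 0, -25, 0, 0, -1],
])

```text
time: 3.2
ee_pos: [0.5387, 0.04, 0.0957]
eef_rot: [0.778, 0.628, 0.006, -0.003]
ft_force: [13.8, 38.0, -16.4]
width: 0.0003
grip_force: 19.8
```

The force rose to about 40 N, so this is probably the stop. I'll back off, wait, and look.

>>> jog_arm([
  [0, 0, 0, 15, 0, 0, -1],
  [0, 0, 0, 40, 0, 0, -1],
  [0, 0, 0, 40, 0, -40, -1],
  [0, 0, 0, 40, 0, -80, -1],
  [0, 0, 0, 0, 0, -120, -1],
  [0, 0, 0, 0, 0, -120, -1],
])

```text
time: 3.8
ee_pos: [0.538, 0.024, 0.2202]
eef_rot: [0.783, 0.622, 0.002, 0.002]
ft_force: [0.5, -0.4, 0.3]
width: 0.0006
grip_force: 0.0
```

```bash
cat > look.py <<'E'
from h import *
from bench import camera,status
import sys
n=sys.argv[1];c=camera("side");np.savez(f"side{n}.npz",**c)
cv2.imwrite(f"pics/side{n}.png",cv2.resize(c["image"][100:320,200:400,::-1],None,fx=2.7,fy=2.7))
p=status.read_state();print(p["time"],rk(p["ee_pos"]).round(4),p["ee_pos"],p["ft_force"].round(1))
R=rk(cloud(c));ok=(abs(R[...,1])<.03)&(R[...,0]>.0)&(R[...,0]<.26)&(R[...,2]>.02)&(R[...,2]<.15)
P=R[ok];
for a in np.arange(.0,.26,.015):
    q=P[(P[:,0]>=a)&(P[:,0]<a+.015)]
    if len(q)>3: print(" ",a.round(3),len(q),"z",np.percentile(q[:,2],[2,50,98]).round(3))
E
python3 look.py 1
```

```text
3.85 [ 0.0874 -0.0028  0.2187] [0.53756194 0.02492421 0.21871007] [ 0.8 -0.3 -0.4]
  0.0 136 z [0.021 0.051 0.057]
  0.015 129 z [0.022 0.055 0.058]
  0.03 113 z [0.021 0.055 0.058]
  0.045 98 z [0.053 0.055 0.058]
  0.06 94 z [0.053 0.055 0.058]
  0.075 227 z [0.053 0.121 0.129]
  0.09 91 z [0.052 0.056 0.058]
  0.105 83 z [0.053 0.055 0.057]
  0.12 52 z [0.053 0.055 0.058]
```

View pics/side1.png

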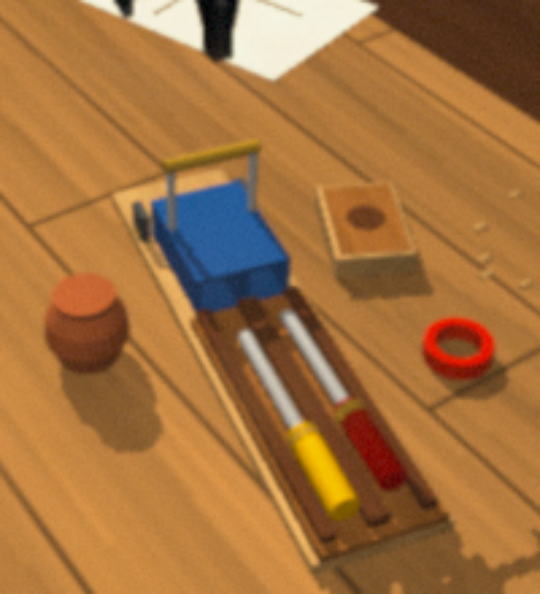

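The cup lies flat: its top face is level at z ≈ 55 mm and the bar is at x ≈ 80 mm. Next I go behind the rasp butts with the fingers spread 29 mm, so one finger sits on each lane.

>>> jog_arm([
  [0, 0, 0, -45, -3, 0, -0.33],
  [0, 0, 0, -90, -3, 0, -0.33],
  [0, 0, 0, -135, -3, 0, -0.33],
  [0, 0, 0, -180, -3, 0, -0.33],
  [0, 0, 0, -225, -3, 0, -0.33],
  [0, 0, 0, -270, -3, 0, -0.33],
  [0, 0, 0, -315, -3, 0, -0.33],
  [0, 0, 0, -360, -3, 0, -0.33],
  [0, 0, 0, -364, -3, 40, -0.33],
  [0, 0, 0, -364, -3, 80, -0.33],
  [0, 0, 0, -364, -3, 120, -0.33],
  [0, 0, 0, -364, -3, 120, -0.33],
])

```text
time: 5.05
ee_pos: [0.4495, -0.3236, 0.0899]
eef_rot: [0.782, 0.624, -0.002, -0.004]
ft_force: [-0.0, 0.3, -0.4]
width: 0.0295
grip_force: 0.0
```

```bash
python3 - <<'E'
from h import *
from bench import camera,status
p=status.read_state();print(rk(p["ee_pos"]).round(4),p["eef_rot"],p["width"])
s=load("side1.npz");R=rk(cloud(s));im=s["image"].astype(int)
for n in("red","yel"):
    m=mask(s,n,(270,200,365,305));k,l,st,ce=cv2.connectedComponentsWithStats(m.astype(np.uint8));P=R[m&(abs(R[...,1])<.05)&(R[...,0]<0)]
    print(n,len(P),np.percentile(P,[1,50,99],axis=0).round(4).tolist())
for s_ in(1,-1):
    q=R[(abs(R[...,1]-.022*s_)<.012)&(R[...,0]>-.27)&(R[...,0]<0)&(R[...,2]>.036)];print(s_,np.percentile(q[:,0],[1,99]).round(4))
c=camera("side");cv2.imwrite("pics/s2.png",cv2.resize(c["image"][150:330,220:400,::-1],None,fx=3.2,fy=3.2))
E
```

```text
[-0.272   0.0055  0.0899] [ 0.78156109  0.62380839 -0.00249884 -0.00437235] 0.029542074141497173
red 184 [[-0.228, -0.0267, 0.035], [-0.203, -0.0167, 0.043], [-0.166, -0.0097, 0.0468]]
yel 351 [[-0.2387, 0.013, 0.0332], [-0.2029, 0.0266, 0.0428], [-0.1627, 0.0346, 0.047]]
1 [-0.2397 -0.0491]
-1 [-0.2288 -0.0386]
```

View pics/s2.png

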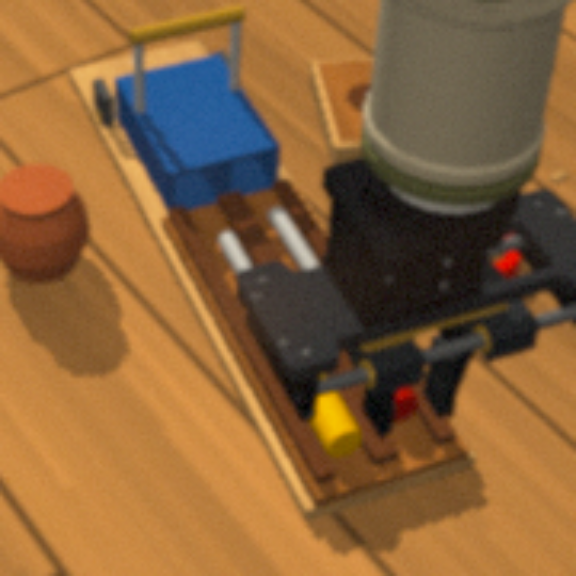

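The gripper is behind the butts, with its wide body across the rack. The yellow butt is at x = -240 mm and the red at -229 mm. I'll re-centre sideways and lower to just above the rails.

>>> jog_arm([
  [0, 0, 0, 0, 5, 25, -0.33],
  [0, 0, 0, 0, 5, 50, -0.33],
  [0, 0, 0, 0, 5, 57, -0.33],
  [0, 0, 0, 0, 5, 57, -0.33],
  [0, 0, 0, 0, 5, 57, -0.33],
])

```text
time: 5.6
ee_pos: [0.4584, -0.3277, 0.0403]
eef_rot: [0.782, 0.624, 0.0, 0.001]
ft_force: [-0.4, -0.3, 0.9]
width: 0.0289
grip_force: 0.0
```

```bash
python3 -c "
from h import *
from bench import status
p=status.read_state();print(p['time'],rk(p['ee_pos']).round(4),p['eef_rot'],p['ft_force'])"
```

```text
5.6 [-0.2741 -0.0041  0.0403] [7.81702041e-01 6.23651204e-01 4.73460562e-04 9.33485434e-04] [-0.35727227 -0.32312805  0.92325865]
```

>>> jog_arm([
  [0, 0, 0, 0, -4, 5, -0.33],
  [0, 0, 0, 0, -4, 9, -0.33],
  [0, 0, 0, 0, -4, 9, -0.33],
  [0, 0, 0, 6, -4, 9, -0.33],
  [0, 0, 0, 12, -4, 9, -0.33],
  [0, 0, 0, 18, -4, 9, -0.33],
  [0, 0, 0, 24, -4, 9, -0.33],
  [0, 0, 0, 30, -4, 9, -0.33],
  [0, 0, 0, 36, -4, 9, -0.33],
  [0, 0, 0, 42, -4, 9, -0.33],
  [0, 0, 0, 48, -4, 9, -0.33],
  [0, 0, 0, 54, -4, 9, -0.33],
])

```text
time: 6.8
ee_pos: [0.4657, -0.2732, 0.0295]
eef_rot: [0.782, 0.624, 0.0, 0.0]
ft_force: [-0.6, -1.3, 0.0]
width: 0.0292
grip_force: 0.4
```

```bash
cat > st.py <<'E'
from h import *
from bench import camera,status
p=status.read_state();print(p['time'],rk(p['ee_pos']).round(4),p['eef_rot'].round(4),p['ft_force'].round(1))
s=camera("side");R=rk(cloud(s))
for s_ in(1,-1):
    q=R[(abs(R[...,1]-.022*s_)<.015)&(R[...,0]>-.27)&(R[...,0]<-.01)&(R[...,2]>.032)&(R[...,2]<.052)];print(s_,np.percentile(q[:,0],[1,99]).round(4),q[:,2].max().round(3))
cv2.imwrite("pics/st.png",cv2.resize(s["image"][130:330,200:400,::-1],None,fx=3,fy=3))
E
python3 st.py
```

```text
6.8 [-0.2192  0.0009  0.0295] [0.7817 0.6236 0.     0.    ] [-0.6 -1.3  0. ]
1 [-0.2315 -0.0143] 0.05
-1 [-0.2318 -0.0153] 0.052
```

View pics/st.png

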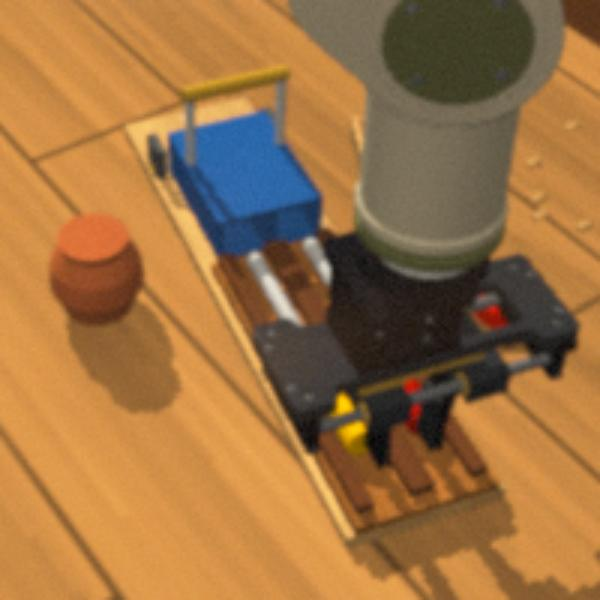

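Both rasps are moving together, with their tips just at the mouth (x ≈ -14 mm), and the contact force is about 1 N. I'll keep pushing slowly.

>>> jog_arm([
  [0, 0, 0, 6, 1, 0, -0.33],
  [0, 0, 0, 12, 1, 0, -0.33],
  [0, 0, 0, 18, 1, 0, -0.33],
  [0, 0, 0, 24, 1, 0, -0.33],
  [0, 0, 0, 31, 1, 0, -0.33],
  [0, 0, 0, 38, 1, 0, -0.33],
  [0, 0, 0, 45, 1, 0, -0.33],
  [0, 0, 0, 52, 1, 0, -0.33],
  [0, 0, 0, 59, 1, 0, -0.33],
  [0, 0, 0, 66, 1, 0, -0.33],
  [0, 0, 0, 73, 1, 0, -0.33],
  [0, 0, 0, 80, 1, 0, -0.33],
])

```text
time: 8.05
ee_pos: [0.4845, -0.1953, 0.0295]
eef_rot: [0.782, 0.624, 0.0, -0.0]
ft_force: [-0.9, -1.1, -0.3]
width: 0.0291
grip_force: 0.4
```

>>> jog_arm([
  [0, 0, 0, 5, 0, 0, -0.33],
  [0, 0, 0, 10, 0, 0, -0.33],
  [0, 0, 0, 15, 0, 0, -0.33],
  [0, 0, 0, 20, 0, 0, -0.33],
  [0, 0, 0, 24, 0, 0, -0.33],
  [0, 0, 0, 28, 0, 0, -0.33],
  [0, 0, 0, 28, 0, 0, -0.33],
  [0, 0, 0, 28, 0, 0, -0.33],
  [0, 0, 0, 28, 0, 0, -0.33],
])

```text
time: 8.95
ee_pos: [0.4905, -0.1686, 0.0295]
eef_rot: [0.782, 0.624, 0.0, -0.0]
ft_force: [0.7, -0.1, 0.2]
width: 0.029
grip_force: 0.0
```

```bash
python3 st.py
```

```text
8.95 [-1.118e-01 -1.000e-04  2.950e-02] [ 0.7818  0.6236  0.     -0.    ] [ 0.7 -0.1  0.2]
1 [-0.1248 -0.0524] 0.052
-1 [-0.1254 -0.0581] 0.052
```

The tips should be near hinge x = -35 mm. Now I back off, raise, and go to the lane side of the bar with the fingers closed.

>>> jog_arm([
  [0, 0, 0, -10, 0, 0, -0.33],
  [0, 0, 0, -30, 0, 0, -0.33],
  [0, 0, 0, -30, 0, -40, -0.33],
  [0, 0, 0, -30, 0, -90, -0.33],
  [0, 0, 0, -30, 0, -140, -1],
  [0, 0, 0, 0, 0, -170, -1],
  [0, 0, 0, 40, 0, -170, -1],
  [0, 0, 0, 90, 0, -170, -1],
  [0, 0, 0, 135, 0, -170, -1],
  [0, 0, 0, 135, 0, -170, -1],
  [0, 0, 0, 135, 0, -170, -1],
])

```text
time: 10.1
ee_pos: [0.5205, -0.037, 0.1994]
eef_rot: [0.781, 0.624, -0.0, 0.0]
ft_force: [-0.2, -1.6, 0.7]
width: 0.0001
grip_force: 0.0
```

```bash
python3 - <<'E'
from h import *
from bench import camera,status
p=status.read_state();print(p['time'],rk(p['ee_pos']).round(4),p['ft_force'].round(1),p['width'])
s=camera("side");R=rk(cloud(s))
for s_ in(1,-1):
    q=R[(abs(R[...,1]-.022*s_)<.012)&(R[...,0]>-.27)&(R[...,0]<-.005)&(R[...,2]>.036)&(R[...,2]<.055)];print(s_,np.percentile(q[:,0],[1,99]).round(4),q[:,2].max().round(3))
cv2.imwrite("pics/s3.png",cv2.resize(s["image"][110:310,220:400,::-1],None,fx=3,fy=3))
E
```

```text
10.1 [0.0232 0.     0.1994] [-0.2 -1.6  0.7] 0.00014368677098311672
1 [-0.1021 -0.0071] 0.047
-1 [-0.1007 -0.0076] 0.048
```

View pics/s3.png

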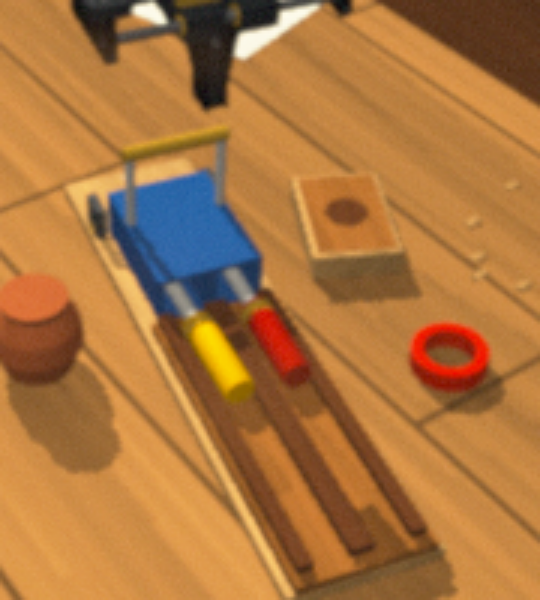

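Both rasps lie with blades in the wells and butts at x ≈ -102 mm, which puts the tips about 93 mm in rack x, roughly 90 mm deep. Next I lower behind the bar and push it towards +x.

>>> jog_arm([
  [0, 0, 0, 0, 0, 45, -1],
  [0, 0, 0, 0, 0, 90, -1],
  [0, 0, 0, 8, 0, 98, -1],
  [0, 0, 0, 18, 0, 98, -1],
  [0, 0, 0, 28, 0, 98, -1],
  [0, 0, 0, 38, 0, 98, -1],
  [0, 0, 0, 48, 0, 98, -1],
  [0, 0, 0, 58, 0, 98, -1],
  [0, 0, 0, 68, 0, 98, -1],
  [0, 0, 0, 78, 0, 98, -1],
  [0, 0, 0, 88, 0, 98, -1],
  [0, 0, 0, 98, 0, 98, -1],
])

```text
time: 11.35
ee_pos: [0.5431, 0.058, 0.1027]
eef_rot: [0.782, 0.623, 0.0, 0.001]
ft_force: [-0.9, -5.1, 4.5]
width: 0.0004
grip_force: 2.9
```

>>> jog_arm([
  [0, 0, 0, 8, 0, 0, -1],
  [0, 0, 0, 16, 0, 2, -1],
  [0, 0, 0, 24, 0, 4, -1],
  [0, 0, 0, 32, 0, 6, -1],
  [0, 0, 0, 40, 0, 9, -1],
  [0, 0, 0, 48, 0, 12, -1],
  [0, 0, 0, 48, 0, 12, -1],
])

```text
time: 12.05
ee_pos: [0.5528, 0.1072, 0.0889]
eef_rot: [0.781, 0.624, -0.0, -0.0]
ft_force: [-0.2, 0.4, 0.8]
width: 0.0006
grip_force: 0.0
```

```bash
python3 - <<'E'
from h import *
from bench import camera,status
p=status.read_state();print(p['time'],rk(p['ee_pos']).round(4),p['ft_force'].round(1),p['width'])
s=camera("side")
cv2.imwrite("pics/s4.png",cv2.resize(s["image"][60:260,200:400,::-1],None,fx=3,fy=3))
E
```

```text
12.05 [0.171  0.0006 0.0889] [-0.2  0.4  0.8] 0.0006303808878669413
```

View pics/s4.png

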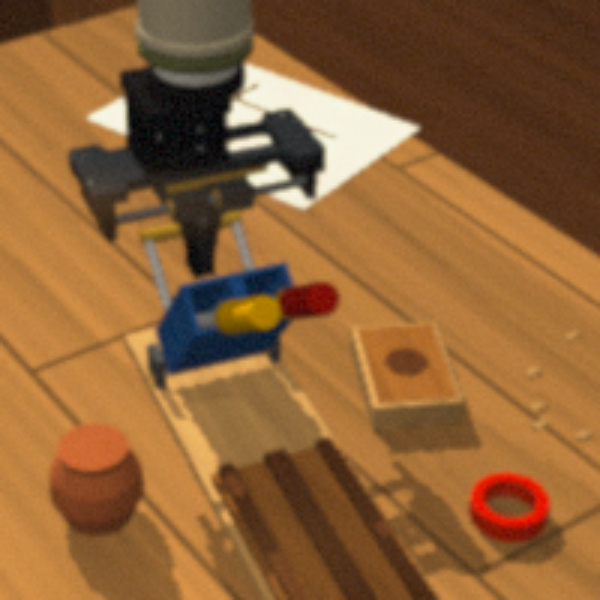

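The cup is at about 1.0 rad with both rasps riding in it. I'll push a bit further, then lift and press the bar down from above.

>>> jog_arm([
  [0, 0, 0, 7, 0, 3, -1],
  [0, 0, 0, 14, 0, 6, -1],
  [0, 0, 0, 20, 0, 9, -1],
  [0, 0, 0, 25, 0, 12, -1],
  [0, 0, 0, 25, 0, 12, -1],
  [0, 0, 0, 15, 0, 5, -1],
  [0, 0, 0, 15, 0, -40, -1],
  [0, 0, 0, 25, 0, -75, -1],
  [0, 0, 0, 50, 0, -75, -1],
  [0, 0, 0, 58, 0, -75, -1],
  [0, 0, 0, 58, 0, -60, -1],
  [0, 0, 0, 58, 0, -60, -1],
])

```text
time: 13.3
ee_pos: [0.564, 0.1606, 0.1463]
eef_rot: [0.782, 0.624, -0.002, -0.0]
ft_force: [-0.3, -0.6, 0.5]
width: 0.0003
grip_force: 0.0
```

```bash
cat > b.py <<'E'
from h import *
from bench import camera,status
import sys
p=status.read_state();print(p['time'],rk(p['ee_pos']).round(4),p['ft_force'].round(1))
for n in("side","top"):
    s=camera(n);R=rk(cloud(s));h=cv2.cvtColor(s["image"],cv2.COLOR_RGB2HSV).astype(int)
    m=(abs(R[...,1])<.045)&(R[...,0]>.17)&(R[...,0]<.26)&(R[...,2]>.055)&(R[...,2]<.15)&(h[...,1]>140)&(h[...,2]>110)&(h[...,0]>15)&(h[...,0]<32)
    P=R[m];print(n,len(P),np.median(P,0).round(4) if len(P) else "",np.percentile(P[:,2],90).round(4) if len(P) else "")
    if n=="side":cv2.imwrite(f"pics/b{sys.argv[1]}.png",cv2.resize(s["image"][60:260,200:400,::-1],None,fx=3,fy=3))
E
python3 b.py 1
```

```text
13.3 [0.2255 0.0016 0.1463] [-0.3 -0.6  0.5]
side 144 [0.2061 0.0014 0.1107] 0.1135
top 102 [0.2115 0.0037 0.1107] 0.113
```

>>> jog_arm([
  [0, 0, 0, -10, 0, 0, -1],
  [0, 0, 0, -10, 0, 15, -1],
  [0, 0, 0, -10, 0, 30, -1],
  [0, 0, 0, -10, 0, 36, -1],
  [0, 0, 0, -8, 0, 42, -1],
  [0, 0, 0, -6, 0, 48, -1],
  [0, 0, 0, -2, 0, 55, -1],
  [0, 0, 0, 2, 0, 62, -1],
  [0, 0, 0, 6, 0, 68, -1],
  [0, 0, 0, 9, 0, 72, -1],
  [0, 0, 0, 9, 0, 72, -1],
])

```text
time: 14.5
ee_pos: [0.5677, 0.1715, 0.0769]
eef_rot: [0.781, 0.624, -0.0, -0.0]
ft_force: [0.1, 1.3, 1.1]
width: 0.0003
grip_force: 0.2
```

```bash
python3 b.py 2
```

```text
14.5 [0.237  0.0004 0.0769] [0.1 1.3 1.1]
side 19 [0.2357 0.0301 0.0768] 0.0852
top 0
```

View pics/b2.png

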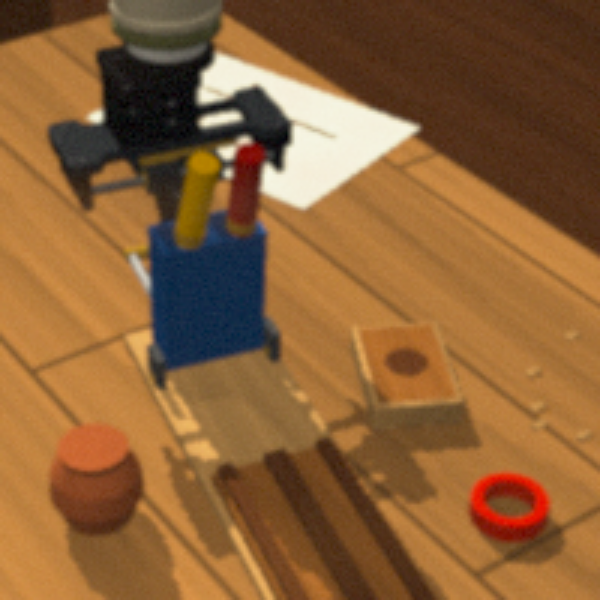

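The cup is nearly upright with both rasps standing in it. A few more millimetres should bring it to the stop.

>>> jog_arm([
  [0, 0, 0, 0, 0, 2, -1],
  [0, 0, 0, 0, 0, 4, -1],
  [0, 0, 0, 0, 0, 6, -1],
  [0, 0, 0, 0, 0, 8, -1],
  [0, 0, 0, 0, 0, 8, -1],
  [0, 0, 0, 0, 0, 8, -1],
])

```text
time: 15.2
ee_pos: [0.5684, 0.1713, 0.0717]
eef_rot: [0.782, 0.624, 0.001, -0.0]
ft_force: [-7.3, 0.9, 22.6]
width: 0.0004
grip_force: 11.6
```

The bar is at z = 72 mm with the force rising, so this is the stop. I'll retreat straight up and outward, then check.

>>> jog_arm([
  [0, 0, 0, 0, 0, -3, -1],
  [0, 0, 0, 2, 0, -10, -1],
  [0, 0, 0, 20, 0, -30, -1],
  [0, 0, 0, 50, 0, -60, -1],
  [0, 0, 0, 90, 0, -90, -1],
  [0, 0, 0, 120, 0, -100, -1],
  [0, 0, 0, 120, 0, -100, -1],
  [0, 0, 0, 120, 0, -100, -1],
  [0, 0, 0, 120, 0, -100, -1],
])

```text
time: 16.1
ee_pos: [0.5944, 0.286, 0.1688]
eef_rot: [0.782, 0.623, -0.001, 0.0]
ft_force: [0.9, -1.0, 0.2]
width: 0.0006
grip_force: 0.0
```

```bash
python3 b.py 3; python3 - <<'E'
from h import *
from bench import camera
for n in("side","top"):
    s=camera(n);R=rk(cloud(s));P=R[(abs(R[...,1])<.06)&(R[...,0]>.08)&(R[...,0]<.2)&(R[...,2]>.15)&(R[...,2]<.25)]
    for g in(1,-1):
        q=P[P[:,1]*g>0]
        if len(q):
            for lo in(.15,.17,.19,.21,.22): 
                w=q[(q[:,2]>=lo)&(q[:,2]<lo+.02)]
                if len(w)>3:print(n,g,lo,len(w),np.median(w,0).round(3),w[:,2].max().round(3))
E
```

```text
16.1 [ 3.546e-01 -1.000e-04  1.688e-01] [ 0.9 -1.   0.2]
side 20 [0.2395 0.0326 0.0717] 0.0742
top 112 [ 0.2431 -0.0003  0.0713] 0.0752
side 1 0.15 72 [0.129 0.018 0.16 ] 0.17
side 1 0.17 71 [0.124 0.015 0.18 ] 0.19
side 1 0.19 71 [0.121 0.014 0.2  ] 0.21
side 1 0.21 78 [0.121 0.009 0.221] 0.227
side 1 0.22 44 [0.123 0.007 0.223] 0.227
side -1 0.15 67 [ 0.128 -0.019  0.159] 0.17
side -1 0.17 66 [ 0.125 -0.018  0.179] 0.189
side -1 0.19 77 [ 0.12  -0.018  0.2  ] 0.21
side -1 0.21 120 [ 0.12  -0.019  0.223] 0.228
side -1 0.22 81 [ 0.122 -0.02   0.224] 0.228
top 1 0.15 22 [0.144 0.023 0.16 ] 0.167
top 1 0.17 17 [0.137 0.021 0.18 ] 0.187
top 1 0.19 22 [0.132 0.017 0.2  ] 0.21
top 1 0.21 63 [0.128 0.008 0.222] 0.229
top 1 0.22 46 [0.129 0.007 0.222] 0.229
top -1 0.15 6 [ 0.149 -0.018  0.16 ] 0.168
top -1 0.17 4 [ 0.144 -0.016  0.175] 0.18
top -1 0.19 11 [ 0.136 -0.012  0.198] 0.206
top -1 0.21 100 [ 0.128 -0.019  0.223] 0.23
top -1 0.22 84 [ 0.129 -0.021  0.224] 0.23
```

View pics/b3.png

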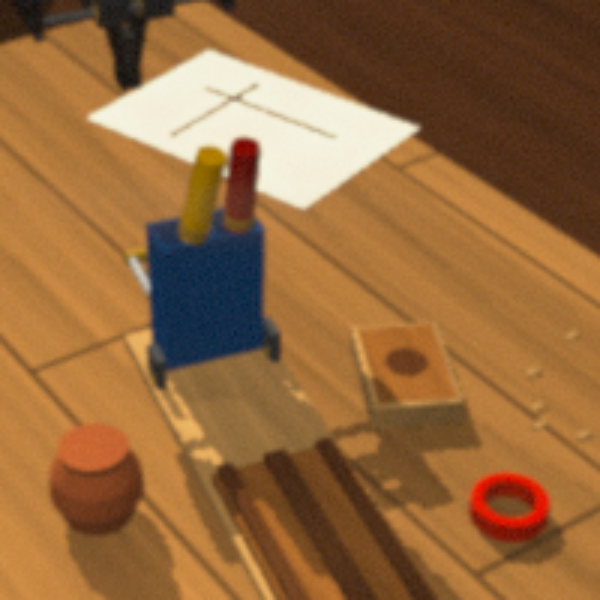

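Both butts stand at z ≈ 227 mm, which is the height for rasps fully home. They lean at most about 0.2 rad and the bar is at its stop height. The bystanders haven't moved and the gripper is clear, so I'm handing in.

```bash
python3 -c "
from bench import order
print(order.close_job())"
```

```text
the job is handed in; nothing more can be done
None
```

The job is handed in: the cup is upright at its stop with both rasps standing fully home in it, and the pot, panel and tape were left where they were. The hand-in returned no verdict.

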